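Find the unlatched cover of a bench service box and push it open

TASK

One of the four identical covers on the grey service box has been left unlatched. Press the ribbed ends of the covers, one after another, gently with the fingertips, until you find the one that rocks; then push that end well down into the box, so that the cover stands wide open (at least 55 degrees), and leave it like that. Nothing is to be picked up: leave the small things round the box where they lie.

Things in the scene. Friction and masses are not known exactly. Their poses are not given: they have to be found in the camera images.
- service_box: grey bench service box fixed to the table, 104 (x) x 290 (y) x 82 mm high; origin at the centre of its underside, +x to the side where the covers' ribs are (at the robot's right), +y along its length (away from the robot). Its flat deck, 82 mm up, holds four identical white covers in a row along y, flush with the deck, centres at y = +102, +34, -34, -102 mm. Three are latched, one is not: which one changes from start to start and cannot be seen
- pin_line (a point): middle of the line, along the box's y, of the covers' pins: at x = -22 mm on the box, at deck height. Each cover is 74 (x) x 58 (y) x 5 mm and turns on its pin: 14 mm of it lie on one side (-x) of the pin, 60 mm on the other. The longer ribbed part can only swing down into the box, while the short part tips up. The hole under it is 62 mm long, 61 mm wide; floor 70 mm below the deck
- press_a (a point): centre of the ribbed press pad of the first (farthest from the robot) cover, on the cover's top face, 42 mm to +x of its pin; moves with the cover
- press_b (a point): centre of the ribbed press pad of the second (next to the farthest) cover, on the cover's top face, 42 mm to +x of its pin; moves with the cover
- press_c (a point): centre of the ribbed press pad of the third (next to the nearest) cover, on the cover's top face, 42 mm to +x of its pin; moves with the cover
- press_d (a point): centre of the ribbed press pad of the fourth (nearest to the robot) cover, on the cover's top face, 42 mm to +x of its pin; moves with the cover
- cover_a (a joint): angle of the first (farthest from the robot) cover in rad: 0 shut and flush, grows as its ribbed part goes down, stop at 1.3. Latched, the press pad gives less than 2 mm; unlatched, it turns stiffly (about 1.5 N at the press pad) and stays where it is left
- cover_b (a joint): angle of the second (next to the farthest) cover in rad: 0 shut and flush, grows as its ribbed part goes down, stop at 1.3. Latched, the press pad gives less than 2 mm; unlatched, it turns stiffly (about 1.5 N at the press pad) and stays where it is left
- cover_c (a joint): angle of the third (next to the nearest) cover in rad: 0 shut and flush, grows as its ribbed part goes down, stop at 1.3. Latched, the press pad gives less than 2 mm; unlatched, it turns stiffly (about 1.5 N at the press pad) and stays where it is left
- cover_d (a joint): angle of the fourth (nearest to the robot) cover in rad: 0 shut and flush, grows as its ribbed part goes down, stop at 1.3. Latched, the press pad gives less than 2 mm; unlatched, it turns stiffly (about 1.5 N at the press pad) and stays where it is left
- eraser: eraser, 22x48x12 mm, loose, origin at the centre of its underside; not to be disturbed
- petri_dish: clear petri dish, 60 across, 15 high mm, loose, origin at the centre of its underside; not to be disturbed
- tape_roll: roll of label tape lying flat, 56 across, 18 high mm, loose, origin at the centre of its underside; not to be disturbed
- loupe: black folding loupe, 36x36x27 mm, loose, origin at the centre of its underside; not to be disturbed
- marker_black: marker pen lying down, 13x138x14 mm, loose, origin at the centre of its underside; not to be disturbed
- cover_glass_box: small white cover-glass carton, 31x63x23 mm, loose, origin at the centre of its underside; not to be disturbed

How it is judged:
On the way:
1. the unlatched cover rocks under the fingertips (value of joint any of cover_a, cover_b, cover_c, cover_d above 0.1 rad and contact force between the fingers and service_box above 0.3 N), for 0.05 s.
At the end, for the whole second after the job is handed in: one cover stands at least 55 degrees (0.95 rad) open and at rest, the other three are shut (under 0.08 rad), and the robot is clear (((value of joint cover_a above 0.95 rad and value of joint each of cover_b, cover_c, cover_d below 0.08 rad) or (value of joint cover_b above 0.95 rad and value of joint each of cover_a, cover_c, cover_d below 0.08 rad) or (value of joint cover_c above 0.95 rad and value of joint each of cover_a, cover_b, cover_d below 0.08 rad) or (value of joint cover_d above 0.95 rad and value of joint each of cover_a, cover_b, cover_c below 0.08 rad)) and velocity of joint cover_a between -0.05 and 0.05 rad/s and velocity of joint cover_b between -0.05 and 0.05 rad/s and velocity of joint cover_c between -0.05 and 0.05 rad/s and velocity of joint cover_d between -0.05 and 0.05 rad/s); the robot touches nothing.
It fails at once if the box or a cover is pressed with more than 80 N (contact force between any of the fingers, the arm and service_box above 80 N).
It fails at once if a small thing beside the box is moved by more than 20 mm (distance of any of eraser, petri_dish, tape_roll, loupe, marker_black, cover_glass_box from where it was at the start of the episode above 0.02 m).
It fails at once if a small thing beside the box is lifted (height (world z) of any of eraser, petri_dish, tape_roll, loupe, marker_black, cover_glass_box above 0.012 m).
It also fails if it takes over 48 s, if anything falls off the work surface, if the arm or the gripper's body presses on something with over 40 N, if the wrist force passes 120 N, or if a joint passes its speed limit or range.

ROBOT

A 6-joint arm with a two-finger parallel gripper is mounted at the origin on a cart in front of the work surface, level with it; the furniture and walls round the work are solid. World frame = base frame: x ahead of the robot, y to its left, z up, the work surface at z = 0. Lengths are in m, angles in rad, forces in N, time in s.
With the tool pointing down it reaches from about 0.25 to 0.775 m from the base axis. Payload 4 kg.
Tool frame: the origin (TCP) lies midway between the tips of the shut fingers; the grasp point (between the pads) lies grip_point_offset behind it (grip_point_offset is the distance from the TCP to the grasp point, in m); z points along the fingers, y is the line along which they close (so a half turn about z gives the same grasp; the last joint's range is limited). The gripper opens to 94 mm and grips with 3 to 60 N. Pads are 16 mm wide; open, the fingers measure 119 mm over their backs; the gripper's body (75 mm by 177 mm) begins 78 mm behind the grasp point.
Start: joints at [1.165, 0.087, 1.371, -0, 1.684, -0.103], TCP at [0.164, 0.525, 0.206] pointing down, gripper open.
Joint ranges: [-3.1, 3.1], [-0.76, 2.03], [0.27, 2.55], [-1.08, 4.22], [0.17, 2.65], [-2.57, 2.57]. Speed limits (rad/s): [2.79, 2.79, 3.14, 3.14, 3.14, 3.14].

INTERFACE

Orientations are given as [roll, pitch, yaw] about the fixed x, y, z axes, in that order (R = Rz(yaw) Ry(pitch) Rx(roll)).
In Python, from bench import * gives the robot as it stands. The module is installed in compiled form; this text tells all that it offers.
- The arm moves only by the tool apply_moves, never from a script. Its argument "commands" is a list of rows, each a list of 7 numbers: the turn, a rotation vector about the world's x, y, z in rad, then the shift along the world's x, y, z in m, then the opening in per cent of the stroke, from 0 (shut) to 100 (fully open). In form: [[ax, ay, az, x, y, z, jaw], ...]. A call has exactly 5 rows; each row is the pose to reach, as a shift and turn from the pose commanded when the call began; what a row does not reach only later rows make up. A row lasts 1/10 s, in which the tool goes at most 50 mm and 8.59 degrees, less where a joint would pass 70% of its speed; a pose out of reach is approached as far as the arm can. A call with a gripper value outside its range is refused whole. The fingers move at their own pace and stop on an object; the grip force is fixed at half the most. Time passes only in rows, so rows that repeat a pose let the fingers close, or fill a call up. It gives the time, the measured TCP pose, the force, the opening and the grip force at its end, in the units of the state.
- get_obs(): the state, without advancing time (a new reading comes with each control period).
- snapshot(name): name is "scene" or "top" or "wrist"; returns a dict with "pixels" (420x560x3 uint8, red, green, blue), "vertical_fov" (degrees; the focal length in pixels is half the picture's height over the tangent of half this angle, whatever the lens; pixels are square), "cx", "cy" (the principal point, pixels), "k1" (the pictures are not rectified: a ray, as slopes to the right and down, at radius r is drawn at 1 + k1 r^2 times it, then the intrinsics apply), "rvec" (rotation vector, rad) and "tvec" (3), from world to camera coordinates, as OpenCV has them. Camera axes: x right, y down, z forward; pixel columns grow to the right and rows downward; lengths in m; the calibration is good to about 2 mm. A picture is of the moment at which its call begins. There is no depth.
- close_job(): hands the job in; it is judged then, once.
Trained networks look in the newest picture that a camera, given by its name, has taken for a name from the list of things; names that differ only in an ending like _2 or _b are one class to them, and where a whole thing is asked for, a point or a joint stands for the part that bears it (a point fixed in the world has none). Each returns a list of dicts, best first, with "score" (0 to 1); they miss things now and then, are a little off and sometimes report something else, mostly with a low value. They report only what shows in the picture. A call takes as long as a camera call.
- masks_of(camera, query): "mask" (420x560 bool, what is visible of it) and "extent" ([left, top, right, bottom] in pixels, round what is visible of it).
- place_of(camera, query): "pixel" ([column, row] in pixels: a listed point, or the origin of a listed thing).
The state is a dict: "time": time; "joint_positions": joint angles; "qvel": joint speeds; "joint_torque": joint torques, N m; "tool_pos": TCP position; "ee_rot": TCP orientation; "wrist_force": force on the tool from outside, world axes, zero at the start; "wrist_torque": the same for the moment, N m; "width": finger opening in m; "finger_force": force on a finger pad.
Only numpy, scipy, OpenCV 4.12 (cv2) and the standard library are available. Lean on these libraries where they do the work, as an engineer would, in place of code of your own. Each camera call takes 0.05 s, during which the arm holds its last target. There are 200 camera calls.

## Working session

There is one attempt and no reset: what is moved stays moved. The work goes in short steps, Python scripts to look and compute and a tool call to move; the robot and the scene stay as the last step left them, time stands still between calls to the robot, and variables do not carry over. Pictures are saved under pics/ and viewed, at most 10 in all, crops included, and the job is handed in when it is done.

Besides the shell and the picture viewer there is one more tool, called as name([rows], argument=value, ...), one row to a line, values as JSON. apply_moves: Moves the arm, as the interface text tells. Its arguments: {"type":"object","properties":{"commands":{"type":"array"}},"required":["commands"]}

```bash
mkdir -p pics; cat > h.py <<'E'
from bench import *
import numpy as np, cv2
def ray(s,px):
    f=210/np.tan(np.radians(s["vertical_fov"])/2)
    d=np.array([(px[0]-s["cx"])/f,(px[1]-s["cy"])/f]);u=d.copy()
    for _ in range(30): u=d/(1+s["k1"]*(u@u))
    R=cv2.Rodrigues(np.array(s["rvec"],float))[0];t=np.array(s["tvec"],float)
    return -R.T@t, R.T@np.array([u[0],u[1],1])
def onz(s,px,z):
    o,d=ray(s,px); return o+d*(z-o[2])/d[2]
def proj(s,P):
    R=cv2.Rodrigues(np.array(s["rvec"],float))[0];c=R@np.array(P)+np.array(s["tvec"])
    f=210/np.tan(np.radians(s["vertical_fov"])/2);u=c[:2]/c[2];u=u*(1+s["k1"]*(u@u))
    return [s["cx"]+f*u[0],s["cy"]+f*u[1]]
E
python3 - <<'E'
from h import *
np.set_printoptions(precision=4,suppress=True)
o=get_obs();print(o["time"],o["tool_pos"],o["ee_rot"],o["wrist_force"],o["width"])
ims=[]
for c in("top","scene"):
    s=snapshot(c);ims.append(s["pixels"])
    for q,z in [("service_box",0),("pin_line",.082),("press_a",.082)]+[(k,0) for k in("eraser","petri_dish","tape_roll","loupe","marker_black","cover_glass_box")]:
        for r in place_of(c,q)[:5]:
            if r["score"]>.25: print(c,q,round(r["score"],2),np.array(r["pixel"]),onz(s,r["pixel"],z))
for n,i in zip(("top","scene"),ims): cv2.imwrite(f"pics/{n}.png",i[:,:,::-1])
E
```

```text
0.0 [0.1638 0.5245 0.2043] [-3.1394 -0.0002  2.8388] [-0.3497 -0.106  -0.686 ] 0.09384897106771961
top service_box 0.7 [262.  212.6] [0.5591 0.1267 0.    ]
top service_box 0.56 [271.8 141.8] [0.6899 0.1077 0.    ]
top pin_line 0.95 [246.2 205. ] [0.5571 0.1502 0.082 ]
top press_a 0.92 [272.4 184.3] [0.5911 0.1072 0.082 ]
top press_a 0.75 [281.  266.1] [0.4574 0.0952 0.082 ]
top press_a 0.66 [278.4 222. ] [0.5284 0.0983 0.082 ]
top press_a 0.61 [270.3 139.9] [0.6669 0.1098 0.082 ]
top eraser 0.75 [207.2 184.3] [0.612  0.2245 0.    ]
top eraser 0.64 [284.5 265.2] [0.4655 0.0884 0.    ]
top eraser 0.3 [279.6 221.2] [0.5432 0.0957 0.    ]
top petri_dish 0.56 [327.4 206.9] [0.5678 0.0104 0.    ]
top tape_roll 0.64 [325.3 172.4] [0.631  0.0121 0.    ]
top loupe 0.9 [308.4 131. ] [0.7095 0.0406 0.    ]
top marker_black 0.65 [214.7 253.9] [0.4869 0.21   0.    ]
top cover_glass_box 0.81 [325.4 260.2] [0.4732 0.017  0.    ]
scene service_box 0.69 [278.7 239.9] [0.5513 0.132  0.    ]
scene pin_line 0.64 [286.7 210.9] [0.566  0.1464 0.082 ]
scene press_a 0.87 [265.1 189.1] [0.4544 0.1016 0.082 ]
scene press_a 0.83 [273.2 232.9] [0.6579 0.1148 0.082 ]
scene press_a 0.75 [268.9 220.8] [0.6098 0.1074 0.082 ]
scene eraser 0.75 [319.9 254.1] [0.6092 0.2182 0.    ]
scene eraser 0.62 [227.1 260.4] [0.6318 0.0213 0.    ]
scene petri_dish 0.83 [223.7 242.4] [0.5617 0.0088 0.    ]
scene tape_roll 0.62 [227.1 260.6] [0.6325 0.0214 0.    ]
scene loupe 0.69 [231.3 283.5] [0.7088 0.0348 0.    ]
scene marker_black 0.45 [308.1 225.7] [0.4862 0.206  0.    ]
scene cover_glass_box 0.6 [230.9 217.7] [0.4466 0.0175 0.    ]
```

View pictures.

View pics/top.png

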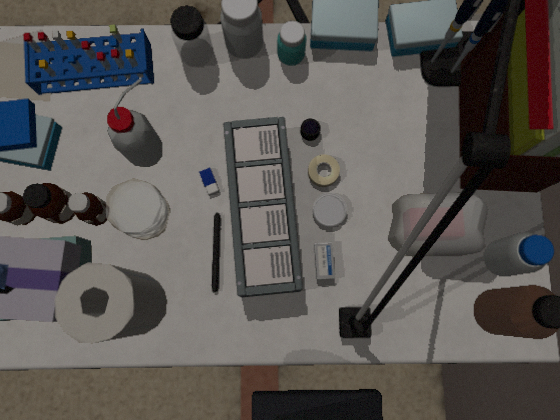

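```bash
python3 - <<'E'
from h import *
s=snapshot("top");m=masks_of("top","service_box")
for r in m[:2]:
    print(r["score"],r["extent"],r["mask"].sum())
# deck corners by grey: crop enlarged for viewing with fitted model
from numpy import cos,sin
# fit line through press points & pin line
P=np.array([[.6669,.1098],[.5911,.1072],[.5284,.0983],[.4574,.0952]])
ofs=np.array([102,34,-34,-102])/1000
A=np.polyfit(ofs,P,1);print(A)
yaw=np.arctan2(A[0,1],A[0,0]);ey=np.array([cos(yaw),sin(yaw)]);ex=np.array([ey[1],-ey[0]])
c=A[1]-ex*.020;print("yaw",yaw,"centre",c, "pin est",c-ex*.022)
im=s["pixels"].copy()
im=cv2.resize(im[100:320,180:360],None,fx=3,fy=3)
def d(x,y,col):
    p=c+ex*x+ey*y;q=proj(s,[*p,.082]);cv2.circle(im,(int((q[0]-180)*3+1),int((q[1]-100)*3+1)),3,col,-1)
for x in(-.052,.052):
    for y in(-.145,.145):d(x,y,(255,0,0))
for y in ofs:d(.02,y,(0,255,0));d(-.022,y,(0,0,255))
im=im[:600];cv2.imwrite("pics/fit.png",im[:,:,::-1])
E
```

```text
0.89 [223.0, 115.6, 302.4, 297.4] 11261
[[1.01647059 0.0775    ]
 [0.56095    0.102625  ]]
yaw 0.07609698569308526 centre [0.55942953 0.12256712] pin est [0.55775701 0.14450345]
```

View pics/fit.png

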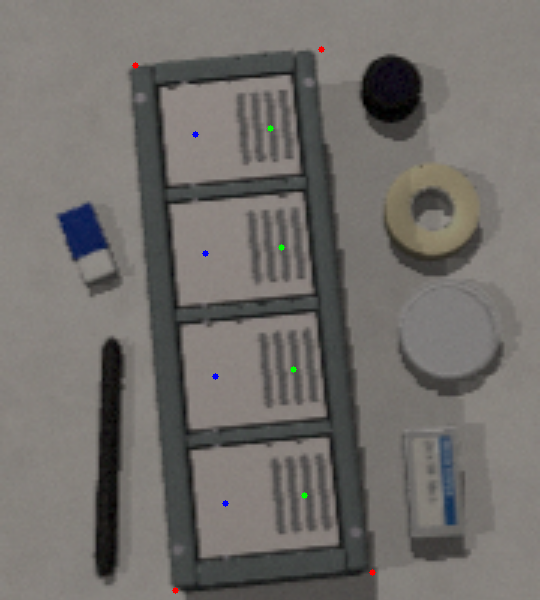

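View pics/scene.png

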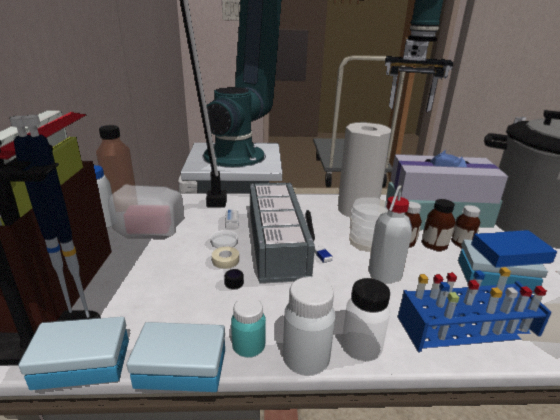

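```bash
python3 - <<'E'
from h import *
s=snapshot("scene");t=snapshot("top")
print("roll base",onz(s,(362,212),0),onz(s,(342,208),0),"pole base",onz(s,(216,203),0),onz(t,(355,322),0))
for z in(.2,.26,.3):print(z,onz(t,(95,300),z))
for p in((355,322),(420,235),(470,165)): 
    o,d=ray(t,p);print(o,o+d*(.4-o[2])/d[2])
E
```

```text
roll base [0.41418066 0.3544545  0.        ] [ 3.91801097e-01  3.06144565e-01 -5.55111512e-17] pole base [ 0.365116   -0.02705674  0.        ] [ 0.36761488 -0.02998518  0.        ]
0.2 [0.4061885  0.34802327 0.2       ]
0.26 [0.40473375 0.32821097 0.26      ]
0.3 [0.40376392 0.31500278 0.3       ]
[0.38819671 0.10299196 0.94205822] [0.37635397 0.02647721 0.4       ]
[0.38819671 0.10299196 0.94205822] [ 0.46130204 -0.04280217  0.4       ]
[0.38819671 0.10299196 0.94205822] [ 0.53358193 -0.09906304  0.4       ]
```

apply_moves([
  [0,0,-0.21,0.006,-0.225,0.055,0],
  [0,0,-0.21,0.006,-0.225,0.055,0],
  [0,0,-0.21,0.006,-0.225,0.055,0],
  [0,0,-0.21,0.006,-0.225,0.055,0],
  [0,0,-0.21,0.006,-0.225,0.055,0],
])

```text
time: 1.7
tool_pos: [0.1698, 0.2978, 0.2618]
ee_rot: [3.139, 0.001, 2.628]
wrist_force: [-0.6, -0.0, 0.3]
width: 0.0576
finger_force: 0.0
```

apply_moves([
  [0,0,-0.67,0.13,-0.18,0,0],
  [0,0,-0.67,0.13,-0.18,0,0],
  [0,0,-0.67,0.13,-0.18,0,0],
  [0,0,-0.67,0.13,-0.18,0,0],
  [0,0,-0.67,0.13,-0.18,0,0],
])

```text
time: 2.2
tool_pos: [0.3014, 0.1169, 0.2606]
ee_rot: [3.141, 0.001, 1.949]
wrist_force: [-0.4, 0.2, -0.6]
width: 0.0176
finger_force: 0.0
```

apply_moves([
  [0,0,-0.303,0.159,-0.024,-0.13,0],
  [0,0,-0.303,0.159,-0.024,-0.13,0],
  [0,0,-0.303,0.159,-0.024,-0.13,0],
  [0,0,-0.303,0.159,-0.024,-0.13,0],
  [0,0,-0.303,0.159,-0.024,-0.13,0],
])

```text
time: 2.7
tool_pos: [0.4588, 0.0947, 0.1247]
ee_rot: [-3.132, 0.0, 1.654]
wrist_force: [-0.9, 0.4, -0.5]
width: 0.0003
finger_force: 0.0
```

```bash
python3 - <<'E'
from h import *
o=get_obs();print({k:np.round(o[k],4) for k in("time","joint_positions","tool_pos","ee_rot","wrist_force","width")})
s=snapshot("wrist");im=s["pixels"].copy()
for r in place_of("wrist","press_d")[:4]:print(r["score"],r["pixel"],onz(s,r["pixel"],.082))
for r in place_of("wrist","pin_line")[:2]:print(r["score"],r["pixel"],onz(s,r["pixel"],.082))
for P in([.6623,.1133],[.5946,.1075],[.5268,.1017],[.4591,.0959]):
    q=proj(s,[*P,.082]);cv2.circle(im,(int(q[0]),int(q[1])),3,(0,255,0),-1)
cv2.imwrite("pics/w1.png",im[:,:,::-1])
E
```

```text
{'time': np.float64(2.7), 'joint_positions': array([ 8.2800e-02, -5.7300e-02,  1.6780e+00, -5.0000e-04,  1.5304e+00,
       -1.0000e-04]), 'tool_pos': array([0.4588, 0.0947, 0.1247]), 'ee_rot': array([-3.1320e+00,  5.0000e-04,  1.6537e+00]), 'wrist_force': array([-0.924 ,  0.3591, -0.5277]), 'width': np.float64(0.0003)}
0.76 [467.2, 231.1] [0.59886647 0.11108149 0.082     ]
0.69 [555.2, 233.3] [0.6660861  0.11499988 0.082     ]
0.65 [275.8, 232.6] [0.46086183 0.09808333 0.082     ]
0.62 [373.8, 231.2] [0.53090511 0.10521291 0.082     ]
0.97 [427.0, 172.2] [0.56031068 0.1505455  0.082     ]
```

View pics/w1.png

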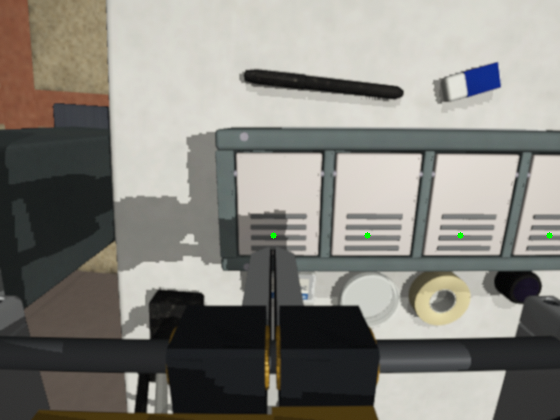

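apply_moves([
  [0,0,0,0.002,0.002,-0.01,0],
  [0,0,0,0.002,0.002,-0.02,0],
  [0,0,0,0.002,0.002,-0.032,0],
  [0,0,0,0.002,0.002,-0.032,0],
  [0,0,0,0.002,0.002,-0.032,0],
])

```text
time: 3.35
tool_pos: [0.4604, 0.0981, 0.0982]
ee_rot: [-3.141, 0.0, 1.656]
wrist_force: [0.1, -0.6, 0.3]
width: 0.0005
finger_force: 0.0
```

apply_moves([
  [0,0,0,0,0,-0.003,0],
  [0,0,0,0,0,-0.006,0],
  [0,0,0,0,0,-0.009,0],
  [0,0,0,0,0,-0.012,0],
  [0,0,0,0,0,-0.012,0],
])

```text
time: 3.85
tool_pos: [0.4606, 0.0979, 0.0859]
ee_rot: [-3.141, 0.0, 1.656]
wrist_force: [0.2, -0.2, -0.1]
width: 0.0006
finger_force: 0.0
```

apply_moves([
  [0,0,0,0,0,-0.002,0],
  [0,0,0,0,0,-0.004,0],
  [0,0,0,0,0,-0.006,0],
  [0,0,0,0,0,-0.006,0],
  [0,0,0,0,0,-0.006,0],
])

```text
time: 4.35
tool_pos: [0.4612, 0.098, 0.0821]
ee_rot: [3.141, 0.0, 1.656]
wrist_force: [-2.0, 0.3, 7.3]
width: 0.0007
finger_force: 3.4
```

apply_moves([
  [0,0,0,0,0,0.02,0],
  [0,0,0,0.034,0.003,0.02,0],
  [0,0,0,0.068,0.006,0.02,0],
  [0,0,0,0.068,0.006,0.012,0],
  [0,0,0,0.068,0.006,0.006,0],
])

```text
time: 4.85
tool_pos: [0.5287, 0.1039, 0.0853]
ee_rot: [-3.14, 0.0, 1.656]
wrist_force: [-1.0, -0.1, -0.7]
width: 0.0004
finger_force: 0.0
```

apply_moves([
  [0,0,0,0,0,-0.002,0],
  [0,0,0,0,0,-0.004,0],
  [0,0,0,0,0,-0.006,0],
  [0,0,0,0,0,-0.006,0],
  [0,0,0,0,0,-0.006,0],
])

```text
time: 5.35
tool_pos: [0.529, 0.104, 0.0808]
ee_rot: [3.141, -0.0, 1.656]
wrist_force: [-0.7, -0.3, -0.2]
width: 0.0003
finger_force: 0.0
```

apply_moves([
  [0,0,0,0,0,-0.002,0],
  [0,0,0,0,0,-0.004,0],
  [0,0,0,0,0,-0.006,0],
  [0,0,0,0,0,-0.008,0],
  [0,0,0,0,0,-0.008,0],
])

```text
time: 5.85
tool_pos: [0.5291, 0.104, 0.0722]
ee_rot: [3.141, 0.0, 1.656]
wrist_force: [-0.9, 0.1, 1.2]
width: 0.0005
finger_force: 0.4
```

apply_moves([
  [0,0,0,0,0.001,-0.004,0],
  [0,0,0,0,0.002,-0.008,0],
  [0,0,0,0,0.003,-0.012,0],
  [0,0,0,0,0.004,-0.016,0],
  [0,0,0,0,0.005,-0.02,0],
])

```text
time: 6.35
tool_pos: [0.529, 0.1089, 0.052]
ee_rot: [-3.141, 0.0, 1.656]
wrist_force: [0.2, -0.9, 1.6]
width: 0.0003
finger_force: 0.7
```

apply_moves([
  [0,0,0,0,0.002,-0.003,0],
  [0,0,0,0,0.004,-0.006,0],
  [0,0,0,-0.001,0.007,-0.009,0],
  [0,0,0,-0.001,0.01,-0.012,0],
  [0,0,0,-0.001,0.011,-0.013,0],
])

```text
time: 6.85
tool_pos: [0.5277, 0.1202, 0.039]
ee_rot: [-3.141, 0.0, 1.656]
wrist_force: [-0.1, -1.0, 1.0]
width: 0.0007
finger_force: 0.6
```

```bash
python3 - <<'E'
from h import *
s=snapshot("wrist");t=snapshot("scene")
a=s["pixels"][100:300,200:560];b=cv2.resize(t["pixels"][160:290,220:340],None,fx=3,fy=3)
cv2.imwrite("pics/w2.png",np.vstack([a,b])[:,:,::-1])
E
```

```text
(no output)
```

View pics/w2.png

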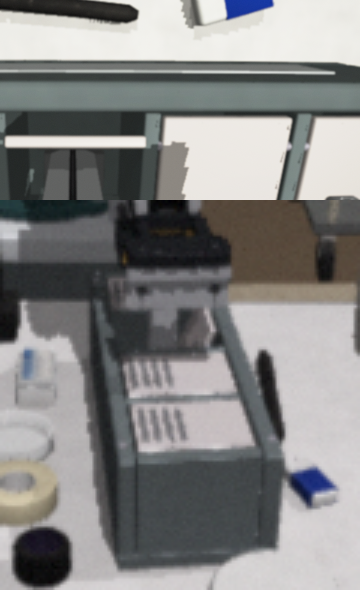

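The cover at the fingers is steeply tipped (white strip of its short end at about row 142, hole dark). I'll push slightly further for margin, then back off and withdraw.

apply_moves([
  [0,0,0,0,0.002,-0.001,0],
  [0,0,0,0,0.003,-0.002,0],
  [0,0,0,0,0.004,-0.003,0],
  [0,0,0,0,0.004,-0.003,0],
  [0,0,0,0,0.004,-0.003,0],
])

```text
time: 7.45
tool_pos: [0.528, 0.1241, 0.0364]
ee_rot: [3.141, -0.0, 1.656]
wrist_force: [-0.7, -0.3, 0.7]
width: 0.0001
finger_force: 0.3
```

apply_moves([
  [0,0,0,0,-0.006,0,0],
  [0,0,0,0,-0.012,0,0],
  [0,0,0,0,-0.012,0.03,0],
  [0,0,0,0,-0.012,0.06,0],
  [0,0,0,0,-0.012,0.1,0],
])

```text
time: 7.95
tool_pos: [0.5266, 0.1113, 0.1356]
ee_rot: [-3.137, -0.0, 1.655]
wrist_force: [1.0, -0.5, -0.4]
width: 0.0007
finger_force: 0.0
```

apply_moves([
  [0,0,0,-0.05,0,0.04,0],
  [0,0,0,-0.1,0,0.08,0],
  [0,0,0,-0.14,0,0.1,0],
  [0,0,0,-0.14,0,0.1,0],
  [0,0,0,-0.14,0,0.1,0],
])

```text
time: 8.45
tool_pos: [0.3876, 0.112, 0.2397]
ee_rot: [3.135, -0.001, 1.656]
wrist_force: [-0.2, 0.7, 0.1]
width: 0.0003
finger_force: 0.0
```

```bash
python3 - <<'E'
from h import *
o=get_obs();print(o["tool_pos"],o["wrist_force"])
s=snapshot("wrist");t=snapshot("scene");u=snapshot("top")
f=lambda i:cv2.resize(i,None,fx=3,fy=3)
a=f(u["pixels"][105:300,210:340]);b=f(t["pixels"][160:290,220:340])
b=np.vstack([b,np.zeros((a.shape[0]-b.shape[0],b.shape[1],3),np.uint8)])
cv2.imwrite("pics/w3.png",np.hstack([a,b])[:,:,::-1])
for c,S in(("top",u),("wrist",s)):
  for r in place_of(c,"press_c")[:4]:print(c,r["score"],r["pixel"],onz(S,r["pixel"],.082),onz(S,r["pixel"],.043))
E
```

```text
[0.38756533 0.1120244  0.23966796] [-0.1741443   0.72914418  0.12355611]
top 0.86 [258.7, 227.8] [0.51940609 0.13020923 0.082     ] [0.52535588 0.13144341 0.043     ]
top 0.77 [270.0, 183.7] [0.59211497 0.11115385 0.082     ] [0.6013618  0.11152396 0.043     ]
top 0.63 [273.3, 141.8] [0.66357019 0.1048291  0.082     ] [0.67605721 0.10491241 0.043     ]
wrist 0.85 [463.7, 213.3] [0.59828287 0.11508025 0.082     ] [0.62355032 0.10620727 0.043     ]
wrist 0.79 [519.7, 221.4] [0.66515865 0.11134815 0.082     ] [0.69816165 0.10204347 0.043     ]
wrist 0.79 [339.4, 219.3] [0.46288597 0.09686525 0.082     ] [0.47249201 0.08588532 0.043     ]
```

View pics/w3.png

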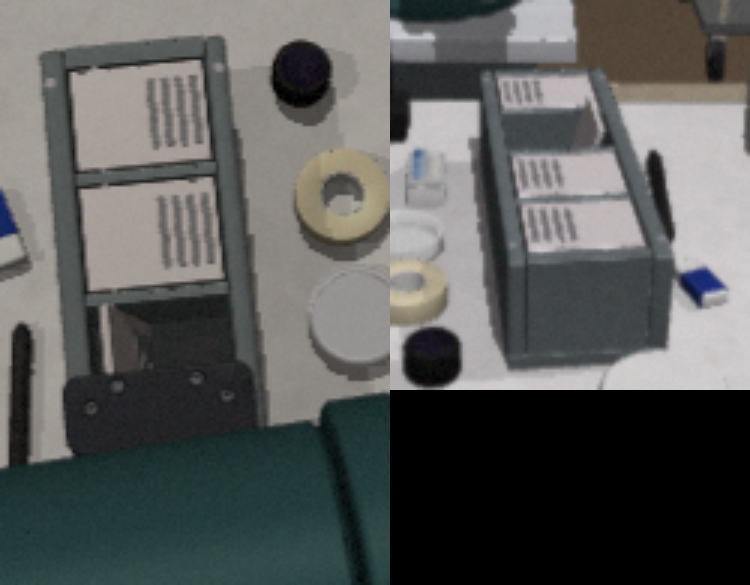

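The third cover stands steeply open: its pad shows about 15 mm from the pin line in the top view, which is roughly 1.2 rad. The other three are flush and the arm is clear.

```bash
python3 -c "
from bench import *
print(close_job())"
```

```text
the job is handed in; nothing more can be done
None
```

The unlatched cover was the third one (cover_c); I pushed it to about 1.2 rad (roughly 69°, estimated from the top camera) and left it open with the arm clear, then handed the job in; no verdict came back.

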